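# Reset the screw-down air valve: home, then two turns open, and hold

## Task

The bench air line is isolated so that the valve can be set. Take hold of the upright handle on the valve's handwheel, wind the wheel clockwise until the valve is fully closed against its stop, then back it off (counter-clockwise) exactly two full turns. Finish while still gripping the handle there, standing still, so that the setting cannot creep while the gland nut is tightened; leave the shut isolating lever and the things lying on the bench as they are.

Things in the scene. Friction and masses are not known exactly. Their poses are not given: they have to be found in the camera images.
- air_valve: Valve station, fixed: a dark wooden board 115 x 256 x 22 mm with a steel pipe along its y axis, 55 mm above the bench. In the middle a brass screw-down valve with a dark iron handwheel; on the +y side a round gauge (top 121 mm high), on the -y side an isolating valve with a lever. Origin: centre of the board's underside, straight below the wheel's axle; x points away from the robot at yaw 0.
- hub (a point): Point on the wheel's vertical axle at the top of its hub, 139 mm above the bench. The wheel is 122 mm across with 5 spokes; its rim (12 mm thick) is centred 132 mm above the bench. A threaded stem, 11 mm thick, comes up through the hub; its end stands 8 mm above this point when closed and rises 2.5 mm per turn of opening.
- wheel (a joint): Turn of the handwheel, rad: 0 = fully closed on a hard stop, growing counter-clockwise seen from above (opening), 2 pi per turn, free to 4.4 turns. Starts 0.7 to 1.8 turns open. At 0 and at each full turn the handle lies on the board's -x side of the axle; at q it lies q further counter-clockwise. Needs about 2 N at the handle and stays where it is left.
- grip_centre (a point): Centre (half-way up) of the upright wooden handle on the wheel's rim, 55 mm from the axle. A barrel 22 mm thick at its middle and 55 mm tall, foot 140 mm, top 195 mm and this point 167.5 mm above the bench. It revolves freely about its own vertical pin, so a hand can lead it round in a circle without turning.
- crank_grip: The same wooden handle; its origin is the centre of its foot, 27.5 mm below its centre. Its yaw means nothing.
- lever (a joint): Lever of the isolating valve, rad: 0 = shut (lever across the pipe, pointing to the board's -x side), grows to 1.57 as it opens. The lever reaches 87 mm from its pivot, is 8 mm thick and lies about 86 mm above the bench. It must stay shut.
- lever_pivot (a point): Pivot of that lever, 83 mm from the wheel's axle toward the board's -y side, 80 mm above the bench.
- spanner: Steel open spanner, 62 x 151 x 8 mm, lying on the bench in front of the board. Origin: centre of its underside. A bystander.
- wax_tin: Round flat tin, 67 mm across, 32 mm high, standing on the bench behind the board. Origin: centre of its underside. A bystander.
- caliper: Outside calipers, two curved steel legs, 101 x 99 x 9 mm, lying on the bench well to the left of the valve. Origin: centre of the underside. A bystander.

How it is judged:
By the outcome, as a careful person would: the job done as asked, in the order asked, and still so for the second after the job is handed in, while the arm keeps its last pose, push and grip.
It also fails if it takes over 64 s, if anything falls off the work surface, if the arm or the gripper's body presses on something with over 40 N, if the wrist force passes 120 N, or if a joint passes its speed limit or range.

## Robot

A 6-joint arm with a two-finger parallel gripper is mounted at the origin on a cart in front of the work surface, level with it; the furniture and walls round the work are solid. World frame = base frame: x ahead of the robot, y to its left, z up, the work surface at z = 0. Lengths are in m, angles in rad, forces in N, time in s.
With the tool pointing down it reaches from about 0.275 to 0.85 m from the base axis. Payload 5.2 kg.
Tool frame: the origin (TCP) lies on the front face of the gripper's body, between the roots of the fingers; the fingertips stand 73 mm ahead of it and the grasp point (between the pads) lies manip.grip_point_offset ahead of it (manip.grip_point_offset is the distance from the TCP to the grasp point, in m); x points along the fingers, y is the direction in which the jaws open and shut, and the axes are right-handed (so a half turn about x gives the same grasp; the last joint's range is limited). The gripper opens to 85 mm and grips with 20 to 120 N. Pads are 22 mm wide; open, the fingers measure 114 mm over their backs; the gripper's body (76 mm by 85 mm) begins 54 mm behind the grasp point. The pads swing forward as they close: fully open they stand 13 mm farther back than shut.
Start: joints at [1, 0.259, 1.535, -0, 1.348, -0.203], TCP at [0.198, 0.513, 0.304] pointing down, gripper open.
Joint ranges: [-3.14, 3.14], [-0.91, 2.08], [0.19, 2.58], [-1.22, 4.36], [0.22, 2.71], [-3.12, 3.12]. Speed limits (rad/s): [2.57, 2.57, 3.14, 3.14, 3.14, 3.14].

## Interface

Orientations are given as a 3x3 rotation matrix whose columns are the frame's x, y, z axes.
In Python, from plant import manip gives the robot as it stands. The module is installed in compiled form; this text tells all that it offers.
- The arm moves only by the tool play_rows, never from a script. Its argument "steps" is a list of rows, each a list of 6 numbers: the shift along the tool's x, y, z in mm, then the turn, a rotation vector about the tool's x, y, z in rad. A call has exactly 5 rows; each row is the pose to reach, as a shift and turn from the pose measured when the call began, along the tool's axes at that moment; what a row does not reach only later rows make up. A row lasts 1/12 s, in which the tool goes at most 41.7 mm and 7.16 degrees, less where a joint would pass 70% of its speed; a pose out of reach is approached as far as the arm can. A call with a gripper value outside its range is refused whole. "gripper" is the opening, from 0 (shut) to 1 (fully open), set as the call begins (left out, the last holds). The fingers move at their own pace and stop on an object; "grip_force" is the grip in N (left out, the last holds). Time passes only in rows, so rows that repeat a pose let the fingers close, or fill a call up. It gives the time, the measured TCP pose, the force and the opening at its end, in the units of the state.
- manip.get_state(): the state, without advancing time (a new reading comes with each control period).
- manip.grab_frame(name): name is "side" or "top"; returns (picture, depth): 420x560x3 uint8, red, green, blue; 420x560 float32, m along the optical axis (not along the pixel's ray), 0 where there is no reading.
- manip.calibration(name): a dict with "camera_matrix" (3x3 intrinsics, pixels), "D" ([k1, k2, p1, p2, k3] as OpenCV has them; the pictures are not rectified), "R" (3x3) and "t" (3): a world point X has camera coordinates R X + t. Camera axes: x right, y down, z forward; pixel columns grow to the right and rows downward; lengths in m; the calibration is good to about 2 mm. A picture is of the moment at which its call begins. calibration takes no time and is no camera call.
- manip.close_job(): hands the job in, once; it reports no verdict.
The state is a dict: "clock": time; "joint_positions": joint angles; "joint_velocities": joint speeds; "tau": joint torques, N m; "tcp_pos": TCP position; "tcp_rot": TCP orientation; "wrist_force": force on the tool from outside, world axes, zero at the start; "ft_torque": the same for the moment, N m; "grip_width": opening from 0.0 (shut) to 1.0 (fully open).
Only numpy, scipy, OpenCV 4.12 (cv2) and the standard library are available. Lean on these libraries where they do the work, as an engineer would, in place of code of your own. Each camera call takes 0.05 s, during which the arm holds its last target. There are 200 camera calls.

## Working session

There is one attempt and no reset: what is moved stays moved. The work goes in short steps, Python scripts to look and compute and a tool call to move; the robot and the scene stay as the last step left them, time stands still between calls to the robot, and variables do not carry over. Pictures are saved under pics/ and viewed, about 8 in all and at most 12, crops included, and the job is handed in when it is done.

Besides the shell and the picture viewer there is one more tool, called after "Emit:" as a command line: name --pt "numbers of a row" for each row, then --argument value for the rest. play_rows: Moves the arm, as the interface text tells. Its arguments: {"type":"object","properties":{"steps":{"type":"array"},"gripper":{"type":"number"},"grip_force":{"type":"number"}},"required":["steps"]}

```bash
mkdir -p pics
python3 - <<'E'
from plant import manip
import cv2,numpy as np
print(manip.grip_point_offset)
s=manip.get_state();print(s)
for n in("side","top"):
    im,d=manip.grab_frame(n);cv2.imwrite(f"pics/{n}0.png",im[:,:,::-1]);np.save(f"pics/{n}0.npy",d)
    print(n,manip.calibration(n))
a=cv2.imread("pics/side0.png");b=cv2.imread("pics/top0.png")
E
```

```text
0.0539
{'clock': 0.0, 'joint_positions': array([ 1.00016407e+00,  2.59349884e-01,  1.53610589e+00, -2.36830411e-06,
        1.34800486e+00, -2.02814739e-01]), 'joint_velocities': array([ 1.10324139e-03,  8.14136487e-04, -6.62361167e-05,  1.01092760e-04,
       -6.08362432e-04,  1.50073119e-04]), 'tau': array([-6.89886019e-04, -4.46037304e+01, -2.90569335e+01, -4.89037611e-04,
        1.20770460e-02, -2.54509689e-05]), 'tcp_pos': array([0.19753057, 0.51286827, 0.30306172]), 'tcp_rot': array([[-1.00706834e-03,  3.59578371e-01,  9.33114345e-01],
       [-1.57325822e-03,  9.33113094e-01, -3.59579586e-01],
       [-9.99998255e-01, -1.83015103e-03, -3.73999031e-04]]), 'wrist_force': array([-0.85095551, -0.5745329 ,  0.28110263]), 'ft_torque': array([ 1.73231622e-05, -9.26294654e-03,  6.27724318e-03]), 'grip_width': 0.9960807009004031}
side {'camera_matrix': array([[433.38355357,   0.        , 278.64550753],
       [  0.        , 433.38355357, 215.03226931],
       [  0.        ,   0.        ,   1.        ]]), 'D': array([0.03908931, 0.        , 0.        , 0.        , 0.        ]), 'R': array([[-9.99991996e-01,  3.99532905e-03, -2.15121934e-04],
       [ 2.82184298e-03,  6.66121426e-01, -7.45837973e-01],
       [-2.83657079e-03, -7.45832610e-01, -6.66127369e-01]]), 't': array([0.53285999, 0.12021253, 1.08922806])}
top {'camera_matrix': array([[521.83878524,   0.        , 285.21111634],
       [  0.        , 521.83878524, 207.51410523],
       [  0.        ,   0.        ,   1.        ]]), 'D': array([-0.07917779,  0.        ,  0.        ,  0.        ,  0.        ]), 'R': array([[-8.27581368e-04, -9.99923121e-01, -1.23720290e-02],
       [-9.89821554e-01,  2.57978055e-03, -1.42290674e-01],
       [ 1.42311652e-01,  1.21283438e-02, -9.89747593e-01]]), 't': array([-0.06580113,  0.53463811,  1.41527224])}
```

View pics/top0.png

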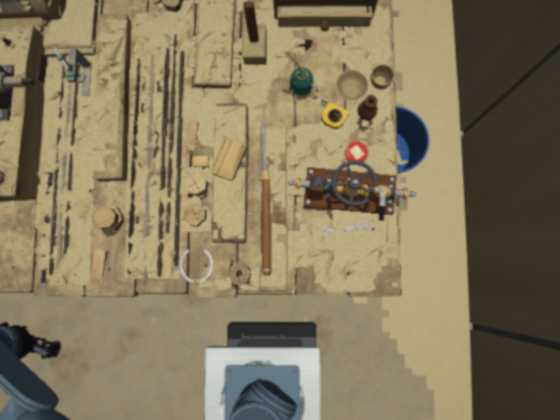

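View pics/side0.png

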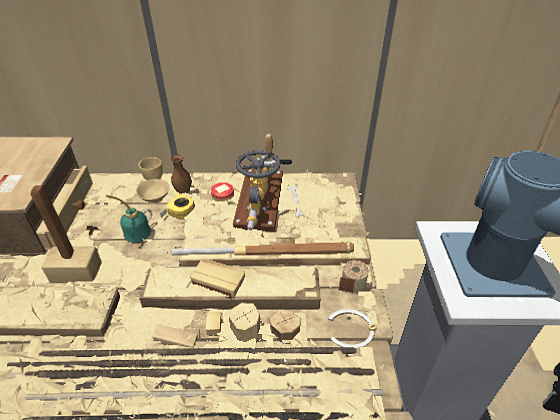

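```bash
cat > h.py <<'E'
from plant import manip
import cv2,numpy as np
def world(n,u,v,d):
    c=manip.calibration(n)
    p=cv2.undistortPoints(np.array([[[u,v]]],float),c["camera_matrix"],c["D"])[0,0]
    return c["R"].T@(np.array([p[0]*d,p[1]*d,d])-c["t"])
def atz(n,u,v,z):
    c=manip.calibration(n)
    o=-c["R"].T@c["t"]; q=world(n,u,v,1.)-o
    return o+q*(z-o[2])/q[2]
def proj(n,X):
    c=manip.calibration(n)
    return cv2.projectPoints(np.array(X,float).reshape(-1,3),cv2.Rodrigues(c["R"])[0],c["t"],c["camera_matrix"],c["D"])[0][:,0]
def cloud(n,d,u0,u1,v0,v1):
    c=manip.calibration(n)
    uu,vv=np.meshgrid(np.arange(u0,u1),np.arange(v0,v1));dd=d[v0:v1,u0:u1]
    p=cv2.undistortPoints(np.stack([uu,vv],-1).reshape(-1,1,2).astype(float),c["camera_matrix"],c["D"])[:,0]
    P=np.c_[p,np.ones(len(p))]*dd.reshape(-1,1)
    return ((P-c["t"])@c["R"])[dd.ravel()>0]
E
python3 - <<'E'
from h import *
a=cv2.imread("pics/top0.png")[140:240,285:425];b=cv2.imread("pics/side0.png")[125:240,215:315]
a=cv2.resize(a,None,fx=4,fy=4,interpolation=2);b=cv2.resize(b,None,fx=4,fy=4,interpolation=2)
o=np.zeros((460,800,3),np.uint8)
b=cv2.resize(b,(240*1,276)) if 0 else b
a=cv2.resize(a,(400,286));o[:286,:400]=a;o[:460,400:800]=b
cv2.imwrite("pics/c1.png",o)
P=cloud("top",np.load("pics/top0.npy"),290,420,140,240)
for lo,hi in((.12,.142),(.15,.21)):
    Q=P[(P[:,2]>lo)&(P[:,2]<hi)];print(lo,len(Q),Q.min(0),Q.max(0),np.median(Q,0))
R=P[(P[:,2]>.125)&(P[:,2]<.142)]
P2=cloud("side",np.load("pics/side0.npy"),215,315,125,240)
for lo,hi in((.12,.142),(.15,.165),(.165,.18),(.18,.21)):
    Q=P2[(P2[:,2]>lo)&(P2[:,2]<hi)];print(lo,len(Q),Q.min(0),Q.max(0),np.median(Q,0))
from scipy.optimize import least_squares
for R in (R,P2[(P2[:,2]>.12)&(P2[:,2]<.142)]):
    f=least_squares(lambda q:np.hypot(R[:,0]-q[0],R[:,1]-q[1])-.055,R[:,:2].mean(0),loss="soft_l1",f_scale=.004);print(f.x)
E
```

```text
0.12 892 [ 0.52620222 -0.30876166  0.12020879] [ 0.64726879 -0.14126135  0.14195937] [ 0.58692443 -0.24405461  0.13496102]
0.15 68 [ 0.54732645 -0.30397107  0.15043636] [ 0.58958457 -0.24848265  0.19706067] [ 0.55467423 -0.29293165  0.18731033]
0.12 720 [ 0.52817345 -0.3048746   0.12002408] [ 0.64849193 -0.14472582  0.14196413] [ 0.58974092 -0.23642708  0.13495787]
0.15 39 [ 0.54998463 -0.29488593  0.15007251] [ 0.59283588 -0.24338951  0.1645408 ] [ 0.56111893 -0.28620782  0.15696168]
0.165 39 [ 0.54983176 -0.29648119  0.16505979] [ 0.5691881  -0.28079221  0.17956163] [ 0.56070166 -0.28583014  0.17266206]
0.18 48 [ 0.55238345 -0.29889353  0.1801904 ] [ 0.56882464 -0.28225005  0.19735094] [ 0.56050531 -0.28801691  0.18959488]
[ 0.58559076 -0.24929373]
[ 0.58855505 -0.24340763]
```

View pics/c1.png

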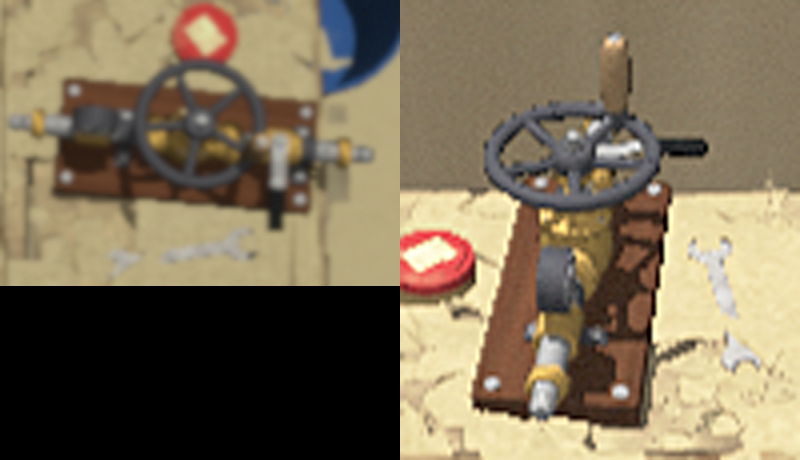

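Emit:
play_rows --pt "0 -24 25 -0.074 0 0" --pt "0 -49 50 -0.147 0 0" --pt "0 -73 74 -0.221 0 0" --pt "0 -98 99 -0.294 0 0" --pt "0 -122 124 -0.368 0 0" --gripper 0.6 --grip_force 50

```text
clock: 0.52
tcp_pos: [0.2693, 0.3529, 0.3029]
tcp_rot: [[-0.002, -0.005, 1.0], [-0.002, 1.0, 0.005], [-1.0, -0.002, -0.002]]
wrist_force: [0.7, -0.1, 0.1]
grip_width: 0.6
```

Run:
```python
from h import *
from scipy.optimize import least_squares
def tri(a,b):
    r=least_squares(lambda X:np.r_[proj("top",X)[0]-a,proj("side",X)[0]-b],[.57,-.25,.15]);return r.x,r.fun
print("hub",tri((355,182.7),(258.3,163)))
s=manip.get_state();print(s['clock'],s['tcp_pos'],s['tcp_rot'].round(3),s['grip_width'],s['wrist_force'])
b=cv2.imread("pics/side0.png");t=cv2.imread("pics/top0.png")
# predicted overlays: handle top/bottom candidates
for c in [(.587,-.246)]:
  print(proj("top",[[*c,.139]]),proj("side",[[*c,.139]]))
for h in [(.5605,-.287)]:
  print(proj("top",[[*h,.195],[*h,.14]]),proj("side",[[*h,.195],[*h,.14]]))
# handle from side: pixel axis
print("handle side@.1675",atz("side",268.9,144.5,.1675))
# bolts yaw
B=[atz("top",285+x/2.857,140+y/2.857,.025) for x,y in((73,88),(305,112),(298,200),(67,176))]
print(np.round(B,4),"mid",np.mean(B,0))
```

```text
hub (array([ 0.58704541, -0.25106408,  0.13015344]), array([ 0.01624248, -0.18854406,  0.19313894,  0.04024434]))
0.5167 [0.26927101 0.35288706 0.30289283] [[-0.002 -0.005  1.   ]
 [-0.002  1.     0.005]
 [-1.    -0.002 -0.002]] 0.600155932883865 [ 0.70937835 -0.11085486  0.12059899]
[[353.48270434 181.88934008]] [[258.35049087 161.42489729]]
[[372.73142817 188.01192665]
 [369.48909213 191.8047186 ]] [[267.97078606 135.47547516]
 [268.30390322 152.65019647]]
handle side@.1675 [ 0.55839648 -0.28547602  0.1675    ]
[[ 0.6414 -0.1386  0.025 ]
 [ 0.6167 -0.3686  0.025 ]
 [ 0.5285 -0.359   0.025 ]
 [ 0.553  -0.1319  0.025 ]] mid [ 0.58490836 -0.24954164  0.025     ]
```

Emit:
play_rows --pt "0 -32 14 0 0 0" --pt "0 -65 29 0 0 0" --pt "0 -97 43 0 0 0" --pt "0 -130 58 0 0 0" --pt "0 -162 72 0 0 0"

```text
clock: 0.93
tcp_pos: [0.3421, 0.1896, 0.303]
tcp_rot: [[-0.002, -0.005, 1.0], [-0.002, 1.0, 0.005], [-1.0, -0.002, -0.002]]
wrist_force: [1.4, 1.7, -0.0]
grip_width: 0.603
```

Emit:
play_rows --pt "0 -32 14 0 0 0" --pt "0 -65 29 0 0 0" --pt "0 -97 43 0 0 0" --pt "0 -130 58 0 0 0" --pt "0 -162 72 0 0 0"

```text
clock: 1.35
tcp_pos: [0.4151, 0.0261, 0.3031]
tcp_rot: [[-0.002, -0.005, 1.0], [-0.002, 1.0, 0.005], [-1.0, -0.002, -0.002]]
wrist_force: [1.0, 0.3, 0.1]
grip_width: 0.597
```

Emit:
play_rows --pt "0 -32 14 0 0 0" --pt "0 -65 29 0 0 0" --pt "0 -97 43 0 0 0" --pt "0 -130 58 0 0 0" --pt "0 -162 72 0 0 0"

```text
clock: 1.77
tcp_pos: [0.4881, -0.1375, 0.3029]
tcp_rot: [[-0.002, -0.004, 1.0], [-0.002, 1.0, 0.004], [-1.0, -0.002, -0.002]]
wrist_force: [0.7, 0.4, -0.2]
grip_width: 0.601
```

Emit:
play_rows --pt "0 -32 14 0 0 0" --pt "0 -65 29 0 0 0" --pt "0 -97 43 0 0 0" --pt "0 -130 58 0 0 0" --pt "0 -160 70 0 0 0"

```text
clock: 2.18
tcp_pos: [0.5593, -0.2992, 0.3022]
tcp_rot: [[-0.003, -0.004, 1.0], [-0.001, 1.0, 0.004], [-1.0, -0.001, -0.003]]
wrist_force: [0.4, -0.6, 0.2]
grip_width: 0.599
```

Run:
```python
from h import *
s=manip.get_state();print(s['clock'],s['tcp_pos'],s['tcp_rot'].round(3))
o=np.zeros((420,800,3),np.uint8)
im,d=manip.grab_frame("top");o[:400,:400]=cv2.resize(im[140:240,325:425,::-1],(400,400))
im,d=manip.grab_frame("side");o[:420,400:800]=cv2.resize(im[80:185,220:320,::-1],(400,420))
np.save("pics/side1.npy",d);cv2.imwrite("pics/c2.png",o)
p=s['tcp_pos'];tip=p+s['tcp_rot'][:,0]*.06
print("tip px",proj("side",[p,tip]),proj("top",[p,tip]))
```

```text
2.1833 [ 0.55926354 -0.29918313  0.30224791] [[-0.003 -0.004  1.   ]
 [-0.001  1.     0.004]
 [-1.    -0.001 -0.003]]
tip px [[267.80914636  96.35103966]
 [268.26446143 117.47843812]] [[385.20974627 180.1481118 ]
 [380.83612212 185.05666993]]
```

View pics/c2.png

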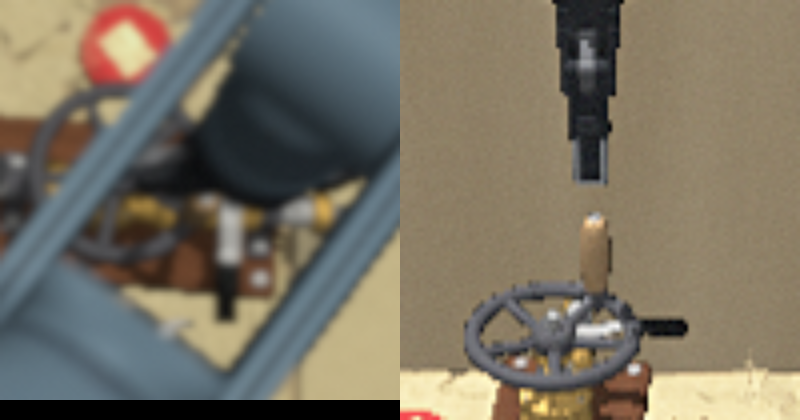

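Emit:
play_rows --pt "10 3 -3 0 0 0" --pt "25 3 -3 0 0 0" --pt "42 3 -3 0 0 0" --pt "60 3 -3 0 0 0" --pt "78 3 -3 0 0 0"

```text
clock: 2.7
tcp_pos: [0.5558, -0.2982, 0.2222]
tcp_rot: [[-0.004, -0.001, 1.0], [-0.002, 1.0, 0.001], [-1.0, -0.002, -0.004]]
wrist_force: [-0.2, 0.2, 0.7]
grip_width: 0.601
```

Emit:
play_rows --pt "1 0 0 0 0 0" --pt "1 0 0 0 0 0" --pt "1 0 0 0 0 0" --pt "1 0 0 0 0 0" --pt "1 0 0 0 0 0" --gripper 0.0 --grip_force 40

```text
clock: 3.12
tcp_pos: [0.5557, -0.2967, 0.2208]
tcp_rot: [[-0.005, -0.001, 1.0], [0.001, 1.0, 0.001], [-1.0, 0.001, -0.005]]
wrist_force: [1.3, 5.3, -7.6]
grip_width: 0.24
```

Emit:
play_rows --pt "0 0 0 0 0 0" --pt "0 0 0 0 0 0" --pt "0 0 0 0 0 0" --pt "0 0 0 0 0 0" --pt "0 0 0 0 0 0"

```text
clock: 3.53
tcp_pos: [0.5557, -0.2967, 0.2208]
tcp_rot: [[-0.005, -0.001, 1.0], [0.001, 1.0, 0.001], [-1.0, 0.001, -0.005]]
wrist_force: [1.8, 2.6, -7.4]
grip_width: 0.247
```

Run:
```python
from h import *
s=manip.get_state();print(s['clock'],s['tcp_pos'],s['tcp_rot'].round(3),s['grip_width'],s['wrist_force'])
o=np.zeros((420,400,3),np.uint8)
im,d=manip.grab_frame("side");o[:420,:400]=cv2.resize(im[100:205,220:320,::-1],(400,420))
cv2.imwrite("pics/c3.png",o)
```

```text
3.5333 [ 0.55568843 -0.29668725  0.22081086] [[-0.005 -0.001  1.   ]
 [ 0.001  1.     0.001]
 [-1.     0.001 -0.005]] 0.24708665092414456 [ 1.76142807  2.61519543 -7.40960704]
```

View pics/c3.png

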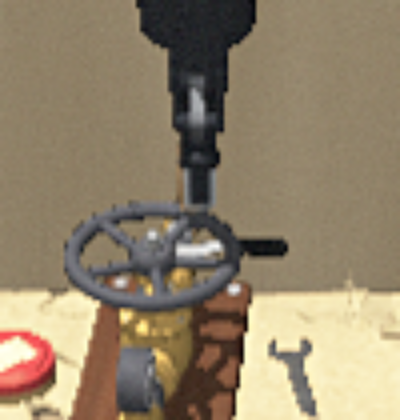

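```bash
cat > arc.py <<'E'
# arc.py step_deg ncalls [cx cy]: rows [0,dy,dx] in tool axes (tool y=world y, z=world x)
from h import *
import sys
st,n=float(sys.argv[1]),int(sys.argv[2]);cx,cy=map(float,sys.argv[3:5]);r=.055
s=manip.get_state();R=s['tcp_rot'];g=s['tcp_pos']+R[:,0]*manip.grip_point_offset
a=np.arctan2(g[1]-cy,g[0]-cx);print("t",s['clock'],"ang",np.degrees(a).round(2),"r",np.hypot(g[1]-cy,g[0]-cx).round(4),"z",g[2].round(4),"F",s['wrist_force'].round(1),"tilt",R.round(3)[:2].tolist(),"w",s['grip_width'])
p0=g[:2]
for k in range(n):
    out=[]
    for i in range(1,6):
        b=a+np.radians(st)*(k+i/5);p=np.array([cx+r*np.cos(b),cy+r*np.sin(b)])
        d=R.T@np.r_[(p-p0)*1e3,0];out.append([0,round(d[1]),round(d[2]),0,0,0])
    p0=p;print(out)
E
python3 arc.py -15 2 .586 -.249
```

```text
t 3.5833 ang -122.68 r 0.0566 z 0.1669 F [ 1.   2.7 -8.2] tilt [[-0.005, -0.001, 1.0], [0.001, 1.0, 0.001]] w 0.24192348781463094
[[0, 3, -2, 0, 0, 0], [0, 5, -4, 0, 0, 0], [0, 7, -6, 0, 0, 0], [0, 9, -8, 0, 0, 0], [0, 11, -10, 0, 0, 0]]
[[0, 2, -2, 0, 0, 0], [0, 4, -4, 0, 0, 0], [0, 7, -5, 0, 0, 0], [0, 9, -7, 0, 0, 0], [0, 12, -8, 0, 0, 0]]
```

Emit:
play_rows --pt "0 2 -2 0 0 0" --pt "0 4 -4 0 0 0" --pt "0 6 -6 0 0 0" --pt "0 8 -8 0 0 0" --pt "0 10 -10 0 0 0"

```text
clock: 4.0
tcp_pos: [0.5444, -0.2882, 0.2209]
tcp_rot: [[-0.006, -0.0, 1.0], [-0.002, 1.0, 0.0], [-1.0, -0.002, -0.006]]
wrist_force: [-3.1, -7.8, -9.0]
grip_width: 0.244
```

Emit:
play_rows --pt "0 2 -2 0 0 0" --pt "0 4 -4 0 0 0" --pt "0 7 -5 0 0 0" --pt "0 9 -7 0 0 0" --pt "0 12 -8 0 0 0"

```text
clock: 4.42
tcp_pos: [0.5352, -0.2768, 0.2209]
tcp_rot: [[-0.009, -0.0, 1.0], [-0.003, 1.0, 0.0], [-1.0, -0.003, -0.009]]
wrist_force: [-6.3, -6.0, -8.5]
grip_width: 0.238
```

```bash
python3 arc.py -25 4 .586 -.249
```

```text
t 4.4167 ang -151.37 r 0.0584 z 0.167 F [-6.3 -6.  -8.5] tilt [[-0.009, -0.0, 1.0], [-0.003, 1.0, 0.0]] w 0.23757149919629175
[[0, 6, 1, 0, 0, 0], [0, 10, -1, 0, 0, 0], [0, 15, -2, 0, 0, 0], [0, 20, -3, 0, 0, 0], [0, 25, -4, 0, 0, 0]]
[[0, 5, 0, 0, 0, 0], [0, 10, 0, 0, 0, 0], [0, 14, 1, 0, 0, 0], [0, 19, 2, 0, 0, 0], [0, 24, 4, 0, 0, 0]]
[[0, 4, 2, 0, 0, 0], [0, 9, 4, 0, 0, 0], [0, 13, 7, 0, 0, 0], [0, 16, 10, 0, 0, 0], [0, 20, 13, 0, 0, 0]]
[[0, 3, 4, 0, 0, 0], [0, 6, 7, 0, 0, 0], [0, 8, 12, 0, 0, 0], [0, 11, 16, 0, 0, 0], [0, 12, 20, 0, 0, 0]]
```

```bash
cat >> arc.py <<'E'
T=np.array([[0,0,1.],[0,1,0],[-1,0,0]])
print("rot fix",cv2.Rodrigues(R.T@T)[0].ravel().round(3))
E
python3 arc.py -25 4 .583 -.250
```

```text
t 4.4167 ang -150.79 r 0.0553 z 0.167 F [-6.3 -6.  -8.5] tilt [[-0.009, -0.0, 1.0], [-0.003, 1.0, 0.0]] w 0.23757149919629175
[[0, 4, -2, 0, 0, 0], [0, 9, -4, 0, 0, 0], [0, 13, -5, 0, 0, 0], [0, 18, -6, 0, 0, 0], [0, 23, -7, 0, 0, 0]]
[[0, 5, 0, 0, 0, 0], [0, 10, 0, 0, 0, 0], [0, 14, 1, 0, 0, 0], [0, 19, 2, 0, 0, 0], [0, 24, 3, 0, 0, 0]]
[[0, 4, 2, 0, 0, 0], [0, 9, 4, 0, 0, 0], [0, 13, 7, 0, 0, 0], [0, 16, 10, 0, 0, 0], [0, 20, 13, 0, 0, 0]]
[[0, 3, 4, 0, 0, 0], [0, 6, 7, 0, 0, 0], [0, 9, 12, 0, 0, 0], [0, 11, 16, 0, 0, 0], [0, 13, 20, 0, 0, 0]]
rot fix [ 0.    -0.009  0.003]
```

Emit:
play_rows --pt "0 4 -2 0 -0.004 0.002" --pt "0 9 -4 0 -0.009 0.003" --pt "0 13 -5 0 -0.009 0.003" --pt "0 18 -6 0 -0.009 0.003" --pt "0 23 -7 0 -0.009 0.003"

```text
clock: 4.83
tcp_pos: [0.5267, -0.2535, 0.2208]
tcp_rot: [[-0.003, -0.0, 1.0], [-0.0, 1.0, 0.0], [-1.0, -0.0, -0.003]]
wrist_force: [-3.7, -3.2, -7.7]
grip_width: 0.234
```

Emit:
play_rows --pt "0 5 0 0 0 0" --pt "0 10 0 0 0 0" --pt "0 14 1 0 0 0" --pt "0 19 2 0 0 0" --pt "0 24 3 0 0 0"

```text
clock: 5.25
tcp_pos: [0.5297, -0.2288, 0.2208]
tcp_rot: [[-0.003, -0.001, 1.0], [0.0, 1.0, 0.001], [-1.0, 0.0, -0.003]]
wrist_force: [-0.4, -2.1, -8.5]
grip_width: 0.243
```

```bash
python3 arc.py -25 4 .583 -.250
```

```text
t 5.25 ang 158.41 r 0.0575 z 0.1669 F [-0.4 -2.1 -8.5] tilt [[-0.003, -0.001, 1.0], [0.0, 1.0, 0.001]] w 0.24349213471766892
[[0, 3, 4, 0, 0, 0], [0, 8, 7, 0, 0, 0], [0, 12, 9, 0, 0, 0], [0, 15, 12, 0, 0, 0], [0, 19, 16, 0, 0, 0]]
[[0, 3, 4, 0, 0, 0], [0, 6, 8, 0, 0, 0], [0, 8, 12, 0, 0, 0], [0, 11, 16, 0, 0, 0], [0, 12, 20, 0, 0, 0]]
[[0, 1, 5, 0, 0, 0], [0, 2, 9, 0, 0, 0], [0, 3, 14, 0, 0, 0], [0, 3, 19, 0, 0, 0], [0, 2, 24, 0, 0, 0]]
[[0, -1, 5, 0, 0, 0], [0, -2, 9, 0, 0, 0], [0, -4, 14, 0, 0, 0], [0, -5, 18, 0, 0, 0], [0, -8, 22, 0, 0, 0]]
rot fix [ 0.001 -0.003 -0.   ]
```

```bash
python3 arc.py -25 5 .581 -.248
```

```text
t 5.25 ang 159.58 r 0.0549 z 0.1669 F [-0.4 -2.1 -8.5] tilt [[-0.003, -0.001, 1.0], [0.0, 1.0, 0.001]] w 0.24349213471766892
[[0, 4, 2, 0, 0, 0], [0, 9, 4, 0, 0, 0], [0, 13, 7, 0, 0, 0], [0, 16, 10, 0, 0, 0], [0, 20, 13, 0, 0, 0]]
[[0, 3, 4, 0, 0, 0], [0, 6, 7, 0, 0, 0], [0, 9, 11, 0, 0, 0], [0, 11, 16, 0, 0, 0], [0, 13, 20, 0, 0, 0]]
[[0, 1, 5, 0, 0, 0], [0, 2, 9, 0, 0, 0], [0, 3, 14, 0, 0, 0], [0, 3, 19, 0, 0, 0], [0, 3, 24, 0, 0, 0]]
[[0, -1, 5, 0, 0, 0], [0, -2, 9, 0, 0, 0], [0, -3, 14, 0, 0, 0], [0, -5, 18, 0, 0, 0], [0, -7, 23, 0, 0, 0]]
[[0, -3, 4, 0, 0, 0], [0, -6, 8, 0, 0, 0], [0, -9, 11, 0, 0, 0], [0, -12, 15, 0, 0, 0], [0, -16, 17, 0, 0, 0]]
rot fix [ 0.001 -0.003 -0.   ]
```

Emit:
play_rows --pt "0 4 2 0 0 0" --pt "0 9 4 0 0 0" --pt "0 13 7 0 0 0" --pt "0 16 10 0 0 0" --pt "0 20 13 0 0 0"

```text
clock: 5.67
tcp_pos: [0.543, -0.2084, 0.2208]
tcp_rot: [[-0.003, -0.001, 1.0], [0.0, 1.0, 0.001], [-1.0, 0.0, -0.003]]
wrist_force: [0.1, -2.7, -9.3]
grip_width: 0.242
```

Emit:
play_rows --pt "0 3 4 0 0 0" --pt "0 6 7 0 0 0" --pt "0 9 11 0 0 0" --pt "0 11 16 0 0 0" --pt "0 13 20 0 0 0"

```text
clock: 6.08
tcp_pos: [0.5637, -0.1957, 0.2208]
tcp_rot: [[-0.003, -0.001, 1.0], [-0.001, 1.0, 0.001], [-1.0, -0.001, -0.003]]
wrist_force: [-0.0, -5.4, -9.1]
grip_width: 0.24
```

Emit:
play_rows --pt "0 1 5 0 0 0" --pt "0 2 9 0 0 0" --pt "0 3 14 0 0 0" --pt "0 3 19 0 0 0" --pt "0 3 24 0 0 0"

```text
clock: 6.5
tcp_pos: [0.5881, -0.1931, 0.2208]
tcp_rot: [[-0.003, -0.001, 1.0], [-0.002, 1.0, 0.001], [-1.0, -0.002, -0.003]]
wrist_force: [-3.2, -5.3, -7.6]
grip_width: 0.24
```

Emit:
play_rows --pt "0 -1 5 0 0 0" --pt "0 -2 9 0 0 0" --pt "0 -3 14 0 0 0" --pt "0 -5 18 0 0 0" --pt "0 -7 23 0 0 0"

```text
clock: 6.92
tcp_pos: [0.6107, -0.2009, 0.2208]
tcp_rot: [[-0.005, -0.0, 1.0], [-0.003, 1.0, 0.0], [-1.0, -0.003, -0.005]]
wrist_force: [-6.6, -7.4, -5.0]
grip_width: 0.243
```

```bash
python3 arc.py -25 6 .581 -.248
```

```text
t 6.9167 ang 57.89 r 0.0554 z 0.1669 F [-6.6 -7.4 -5. ] tilt [[-0.005, -0.0, 1.0], [-0.003, 1.0, 0.0]] w 0.24331766377607883
[[0, -3, 4, 0, 0, 0], [0, -6, 7, 0, 0, 0], [0, -10, 11, 0, 0, 0], [0, -13, 14, 0, 0, 0], [0, -17, 17, 0, 0, 0]]
[[0, -4, 2, 0, 0, 0], [0, -8, 4, 0, 0, 0], [0, -13, 6, 0, 0, 0], [0, -18, 7, 0, 0, 0], [0, -22, 8, 0, 0, 0]]
[[0, -5, 0, 0, 0, 0], [0, -10, 0, 0, 0, 0], [0, -14, 0, 0, 0, 0], [0, -19, -1, 0, 0, 0], [0, -24, -2, 0, 0, 0]]
[[0, -5, -2, 0, 0, 0], [0, -9, -4, 0, 0, 0], [0, -13, -6, 0, 0, 0], [0, -17, -9, 0, 0, 0], [0, -21, -12, 0, 0, 0]]
[[0, -3, -3, 0, 0, 0], [0, -7, -7, 0, 0, 0], [0, -9, -11, 0, 0, 0], [0, -12, -15, 0, 0, 0], [0, -14, -19, 0, 0, 0]]
[[0, -2, -4, 0, 0, 0], [0, -3, -9, 0, 0, 0], [0, -4, -14, 0, 0, 0], [0, -4, -19, 0, 0, 0], [0, -4, -23, 0, 0, 0]]
rot fix [ 0.    -0.005  0.003]
```

Emit:
play_rows --pt "0 -4 3 0 -0.003 0.003" --pt "0 -8 6 0 -0.005 0.003" --pt "0 -12 10 0 -0.005 0.003" --pt "0 -15 13 0 -0.005 0.003" --pt "0 -18 16 0 -0.005 0.003"

```text
clock: 7.33
tcp_pos: [0.6274, -0.2184, 0.2208]
tcp_rot: [[0.001, -0.001, 1.0], [0.001, 1.0, 0.001], [-1.0, 0.001, 0.001]]
wrist_force: [-1.3, 1.0, -5.6]
grip_width: 0.242
```

Emit:
play_rows --pt "0 -4 2 0 0 0" --pt "0 -8 4 0 0 0" --pt "0 -13 6 0 0 0" --pt "0 -18 7 0 0 0" --pt "0 -22 8 0 0 0"

```text
clock: 7.75
tcp_pos: [0.6356, -0.2411, 0.2208]
tcp_rot: [[0.001, -0.001, 1.0], [0.001, 1.0, 0.001], [-1.0, 0.001, 0.001]]
wrist_force: [-1.5, 2.5, -6.0]
grip_width: 0.24
```

Emit:
play_rows --pt "0 -5 0 0 0 0" --pt "0 -10 0 0 0 0" --pt "0 -14 0 0 0 0" --pt "0 -19 -1 0 0 0" --pt "0 -24 -2 0 0 0"

```text
clock: 8.17
tcp_pos: [0.6333, -0.2655, 0.2207]
tcp_rot: [[0.001, -0.001, 1.0], [0.001, 1.0, 0.001], [-1.0, 0.001, 0.001]]
wrist_force: [-1.9, 2.2, -4.6]
grip_width: 0.239
```

```bash
python3 arc.py -25 4 .580 -.249
```

```text
t 8.1667 ang -17.16 r 0.0558 z 0.1668 F [-1.9  2.2 -4.6] tilt [[0.001, -0.001, 1.0], [0.001, 1.0, 0.001]] w 0.23903425641579187
[[0, -4, -2, 0, 0, 0], [0, -9, -4, 0, 0, 0], [0, -13, -7, 0, 0, 0], [0, -17, -10, 0, 0, 0], [0, -20, -13, 0, 0, 0]]
[[0, -3, -3, 0, 0, 0], [0, -7, -7, 0, 0, 0], [0, -9, -11, 0, 0, 0], [0, -12, -15, 0, 0, 0], [0, -14, -19, 0, 0, 0]]
[[0, -2, -5, 0, 0, 0], [0, -3, -9, 0, 0, 0], [0, -4, -14, 0, 0, 0], [0, -4, -19, 0, 0, 0], [0, -4, -23, 0, 0, 0]]
[[0, 0, -5, 0, 0, 0], [0, 1, -10, 0, 0, 0], [0, 2, -14, 0, 0, 0], [0, 4, -19, 0, 0, 0], [0, 6, -23, 0, 0, 0]]
rot fix [ 0.001  0.001 -0.001]
```

Emit:
play_rows --pt "0 -4 -2 0 0 0" --pt "0 -9 -4 0 0 0" --pt "0 -13 -7 0 0 0" --pt "0 -17 -10 0 0 0" --pt "0 -20 -13 0 0 0"

```text
clock: 8.58
tcp_pos: [0.6202, -0.2864, 0.2208]
tcp_rot: [[0.002, -0.0, 1.0], [0.0, 1.0, 0.0], [-1.0, 0.0, 0.002]]
wrist_force: [2.5, 0.3, -7.8]
grip_width: 0.237
```

Emit:
play_rows --pt "0 -3 -3 0 0 0" --pt "0 -7 -7 0 0 0" --pt "0 -9 -11 0 0 0" --pt "0 -12 -15 0 0 0" --pt "0 -14 -19 0 0 0"

```text
clock: 9.0
tcp_pos: [0.6005, -0.2997, 0.2207]
tcp_rot: [[0.001, -0.001, 1.0], [0.002, 1.0, 0.001], [-1.0, 0.002, 0.001]]
wrist_force: [-0.5, 6.8, -3.1]
grip_width: 0.241
```

Emit:
play_rows --pt "0 -2 -5 0 0 0" --pt "0 -3 -9 0 0 0" --pt "0 -4 -14 0 0 0" --pt "0 -4 -19 0 0 0" --pt "0 -4 -23 0 0 0"

```text
clock: 9.42
tcp_pos: [0.5772, -0.3032, 0.2207]
tcp_rot: [[0.001, -0.001, 1.0], [0.003, 1.0, 0.001], [-1.0, 0.003, 0.001]]
wrist_force: [2.7, 6.2, -6.4]
grip_width: 0.241
```

Emit:
play_rows --pt "0 0 -5 0 0 0" --pt "0 1 -10 0 0 0" --pt "0 2 -14 0 0 0" --pt "0 4 -19 0 0 0" --pt "0 6 -23 0 0 0"

```text
clock: 9.83
tcp_pos: [0.5545, -0.2966, 0.2208]
tcp_rot: [[0.003, -0.001, 1.0], [0.004, 1.0, 0.001], [-1.0, 0.004, 0.003]]
wrist_force: [4.9, 4.8, -8.8]
grip_width: 0.238
```

```bash
python3 arc.py -20 4 .580 -.249
```

```text
t 9.8333 ang -118.13 r 0.0537 z 0.1669 F [ 4.9  4.8 -8.8] tilt [[0.003, -0.001, 1.0], [0.004, 1.0, 0.001]] w 0.23805832616891007
[[0, 1, -4, 0, 0, 0], [0, 3, -7, 0, 0, 0], [0, 5, -10, 0, 0, 0], [0, 8, -13, 0, 0, 0], [0, 11, -16, 0, 0, 0]]
[[0, 3, -2, 0, 0, 0], [0, 6, -5, 0, 0, 0], [0, 9, -7, 0, 0, 0], [0, 13, -9, 0, 0, 0], [0, 16, -10, 0, 0, 0]]
[[0, 4, -1, 0, 0, 0], [0, 7, -2, 0, 0, 0], [0, 11, -3, 0, 0, 0], [0, 15, -4, 0, 0, 0], [0, 19, -4, 0, 0, 0]]
[[0, 4, 0, 0, 0, 0], [0, 8, 0, 0, 0, 0], [0, 11, 1, 0, 0, 0], [0, 15, 2, 0, 0, 0], [0, 19, 3, 0, 0, 0]]
rot fix [ 0.001  0.003 -0.004]
```

```bash
python3 arc.py -20 2 .5815 -.2475
```

```text
t 9.8333 ang -118.76 r 0.0558 z 0.1669 F [ 4.9  4.8 -8.8] tilt [[0.003, -0.001, 1.0], [0.004, 1.0, 0.001]] w 0.23805832616891007
[[0, 3, -3, 0, 0, 0], [0, 5, -6, 0, 0, 0], [0, 7, -9, 0, 0, 0], [0, 10, -12, 0, 0, 0], [0, 13, -15, 0, 0, 0]]
[[0, 3, -2, 0, 0, 0], [0, 6, -5, 0, 0, 0], [0, 9, -7, 0, 0, 0], [0, 13, -8, 0, 0, 0], [0, 16, -10, 0, 0, 0]]
rot fix [ 0.001  0.003 -0.004]
```

Emit:
play_rows --pt "0 3 -3 0 0.002 -0.002" --pt "0 5 -6 0 0.003 -0.004" --pt "0 7 -9 0 0.003 -0.004" --pt "0 10 -12 0 0.003 -0.004" --pt "0 13 -15 0 0.003 -0.004"

```text
clock: 10.25
tcp_pos: [0.5393, -0.2838, 0.2208]
tcp_rot: [[0.0, -0.001, 1.0], [-0.001, 1.0, 0.001], [-1.0, -0.001, 0.0]]
wrist_force: [4.5, 1.5, -8.0]
grip_width: 0.241
```

Emit:
play_rows --pt "0 3 -2 0 0 0" --pt "0 6 -5 0 0 0" --pt "0 9 -7 0 0 0" --pt "0 13 -8 0 0 0" --pt "0 16 -10 0 0 0"

```text
clock: 10.67
tcp_pos: [0.5295, -0.2675, 0.2208]
tcp_rot: [[0.001, -0.001, 1.0], [-0.001, 1.0, 0.001], [-1.0, -0.001, 0.001]]
wrist_force: [6.6, -0.1, -10.7]
grip_width: 0.242
```

```bash
python3 arc.py -10 4 .5815 -.248
```

```text
t 10.6667 ang -159.37 r 0.0555 z 0.1669 F [  6.6  -0.1 -10.7] tilt [[0.001, -0.001, 1.0], [-0.001, 1.0, 0.001]] w 0.2421537092554207
[[0, 2, 0, 0, 0, 0], [0, 4, -1, 0, 0, 0], [0, 6, -1, 0, 0, 0], [0, 8, -2, 0, 0, 0], [0, 9, -2, 0, 0, 0]]
[[0, 2, 0, 0, 0, 0], [0, 4, -1, 0, 0, 0], [0, 6, -1, 0, 0, 0], [0, 8, -1, 0, 0, 0], [0, 10, -1, 0, 0, 0]]
[[0, 2, 0, 0, 0, 0], [0, 4, 0, 0, 0, 0], [0, 6, 0, 0, 0, 0], [0, 8, 0, 0, 0, 0], [0, 10, 1, 0, 0, 0]]
[[0, 2, 0, 0, 0, 0], [0, 4, 1, 0, 0, 0], [0, 6, 1, 0, 0, 0], [0, 7, 2, 0, 0, 0], [0, 9, 2, 0, 0, 0]]
rot fix [0.001 0.001 0.001]
```

Emit:
play_rows --pt "0 2 0 0 0 0" --pt "0 4 0 0 0 0" --pt "0 6 0 0 0 0" --pt "0 8 0 0 0 0" --pt "0 9 0 0 0 0"

```text
clock: 11.08
tcp_pos: [0.5276, -0.2588, 0.2208]
tcp_rot: [[-0.003, -0.001, 1.0], [-0.001, 1.0, 0.001], [-1.0, -0.001, -0.003]]
wrist_force: [-7.5, -4.2, -5.5]
grip_width: 0.241
```

Emit:
play_rows --pt "0 2 0 0 0 0" --pt "0 4 -1 0 0 0" --pt "0 6 -1 0 0 0" --pt "0 8 -1 0 0 0" --pt "0 9 -1 0 0 0"

```text
clock: 11.5
tcp_pos: [0.5264, -0.2495, 0.2208]
tcp_rot: [[-0.004, -0.001, 1.0], [-0.001, 1.0, 0.001], [-1.0, -0.001, -0.004]]
wrist_force: [-1.2, -1.8, -8.2]
grip_width: 0.244
```

Emit:
play_rows --pt "0 1 0 0 0 0" --pt "0 2 0 0 0 0" --pt "0 3 0 0 0 0" --pt "0 4 0 0 0 0" --pt "0 4 0 0 0 0"

```text
clock: 11.92
tcp_pos: [0.5264, -0.2452, 0.2208]
tcp_rot: [[-0.004, -0.001, 1.0], [-0.001, 1.0, 0.001], [-1.0, -0.001, -0.004]]
wrist_force: [-1.4, -2.0, -8.3]
grip_width: 0.242
```

Emit:
play_rows --pt "0 1 0 0 0 0" --pt "0 2 0 0 0 0" --pt "0 3 0 0 0 0" --pt "0 4 0 0 0 0" --pt "0 4 0 0 0 0"

```text
clock: 12.33
tcp_pos: [0.5266, -0.2422, 0.2208]
tcp_rot: [[-0.003, -0.001, 1.0], [-0.003, 1.0, 0.001], [-1.0, -0.003, -0.003]]
wrist_force: [-0.1, -4.9, -11.2]
grip_width: 0.239
```

Emit:
play_rows --pt "0 1 0 0 0 0" --pt "0 2 0 0 0 0" --pt "0 3 0 0 0 0" --pt "0 3 0 0 0 0" --pt "0 3 0 0 0 0"

```text
clock: 12.75
tcp_pos: [0.5266, -0.2417, 0.2209]
tcp_rot: [[-0.003, -0.001, 1.0], [-0.008, 1.0, 0.0], [-1.0, -0.008, -0.003]]
wrist_force: [-0.6, -11.9, -11.7]
grip_width: 0.239
```

Emit:
play_rows --pt "0 1 0 0 0 0" --pt "0 2 0 0 0 0" --pt "0 3 0 0 0 0" --pt "0 3 0 0 0 0" --pt "0 3 0 0 0 0"

```text
clock: 13.17
tcp_pos: [0.5266, -0.2413, 0.2208]
tcp_rot: [[-0.002, 0.0, 1.0], [-0.013, 1.0, -0.0], [-1.0, -0.013, -0.002]]
wrist_force: [-1.3, -12.2, -12.6]
grip_width: 0.242
```

```bash
python3 arc.py 24 15 .581 -.248
```

```text
t 13.1667 ang 173.76 r 0.0549 z 0.1669 F [ -1.3 -12.2 -12.6] tilt [[-0.002, 0.0, 1.0], [-0.013, 1.0, -0.0]] w 0.24155257261755517
[[0, -5, 0, 0, 0, 0], [0, -9, 0, 0, 0, 0], [0, -14, 0, 0, 0, 0], [0, -18, 1, 0, 0, 0], [0, -23, 2, 0, 0, 0]]
[[0, -4, 2, 0, 0, 0], [0, -8, 4, 0, 0, 0], [0, -12, 6, 0, 0, 0], [0, -16, 8, 0, 0, 0], [0, -20, 11, 0, 0, 0]]
[[0, -3, 3, 0, 0, 0], [0, -6, 7, 0, 0, 0], [0, -9, 10, 0, 0, 0], [0, -11, 14, 0, 0, 0], [0, -14, 18, 0, 0, 0]]
[[0, -2, 4, 0, 0, 0], [0, -3, 9, 0, 0, 0], [0, -4, 13, 0, 0, 0], [0, -5, 18, 0, 0, 0], [0, -5, 22, 0, 0, 0]]
[[0, 0, 5, 0, 0, 0], [0, 1, 9, 0, 0, 0], [0, 2, 14, 0, 0, 0], [0, 3, 18, 0, 0, 0], [0, 5, 22, 0, 0, 0]]
[[0, 2, 4, 0, 0, 0], [0, 4, 8, 0, 0, 0], [0, 7, 12, 0, 0, 0], [0, 10, 15, 0, 0, 0], [0, 13, 19, 0, 0, 0]]
[[0, 4, 3, 0, 0, 0], [0, 7, 6, 0, 0, 0], [0, 11, 8, 0, 0, 0], [0, 15, 10, 0, 0, 0], [0, 20, 12, 0, 0, 0]]
[[0, 4, 1, 0, 0, 0], [0, 9, 2, 0, 0, 0], [0, 14, 3, 0, 0, 0], [0, 18, 3, 0, 0, 0], [0, 23, 2, 0, 0, 0]]
[[0, 5, -1, 0, 0, 0], [0, 9, -2, 0, 0, 0], [0, 13, -3, 0, 0, 0], [0, 18, -5, 0, 0, 0], [0, 22, -7, 0, 0, 0]]
[[0, 4, -2, 0, 0, 0], [0, 8, -5, 0, 0, 0], [0, 11, -8, 0, 0, 0], [0, 14, -12, 0, 0, 0], [0, 17, -15, 0, 0, 0]]
[[0, 3, -4, 0, 0, 0], [0, 5, -8, 0, 0, 0], [0, 7, -12, 0, 0, 0], [0, 8, -16, 0, 0, 0], [0, 9, -21, 0, 0, 0]]
[[0, 1, -5, 0, 0, 0], [0, 1, -9, 0, 0, 0], [0, 1, -14, 0, 0, 0], [0, 1, -18, 0, 0, 0], [0, 0, -23, 0, 0, 0]]
[[0, -1, -4, 0, 0, 0], [0, -3, -9, 0, 0, 0], [0, -4, -13, 0, 0, 0], [0, -7, -17, 0, 0, 0], [0, -9, -21, 0, 0, 0]]
[[0, -3, -4, 0, 0, 0], [0, -6, -7, 0, 0, 0], [0, -9, -10, 0, 0, 0], [0, -13, -13, 0, 0, 0], [0, -17, -15, 0, 0, 0]]
[[0, -4, -2, 0, 0, 0], [0, -8, -4, 0, 0, 0], [0, -13, -5, 0, 0, 0], [0, -17, -6, 0, 0, 0], [0, -22, -7, 0, 0, 0]]
rot fix [-0.    -0.002  0.013]
```

Emit:
play_rows --pt "0 -5 0 0 0 0.004" --pt "0 -9 0 0 0 0.008" --pt "0 -14 0 0 -0.002 0.013" --pt "0 -18 1 0 -0.002 0.013" --pt "0 -23 2 0 -0.002 0.013"

```text
clock: 13.58
tcp_pos: [0.5285, -0.264, 0.2208]
tcp_rot: [[-0.001, -0.0, 1.0], [0.002, 1.0, 0.0], [-1.0, 0.002, -0.001]]
wrist_force: [0.6, 3.4, -9.2]
grip_width: 0.241
```

Emit:
play_rows --pt "0 -4 2 0 0 0" --pt "0 -8 4 0 0 0" --pt "0 -12 6 0 0 0" --pt "0 -16 8 0 0 0" --pt "0 -20 11 0 0 0"

```text
clock: 14.0
tcp_pos: [0.5398, -0.2843, 0.2208]
tcp_rot: [[-0.001, 0.0, 1.0], [0.002, 1.0, -0.0], [-1.0, 0.002, -0.001]]
wrist_force: [-1.1, 2.3, -7.3]
grip_width: 0.241
```

Emit:
play_rows --pt "0 -3 3 0 0 0" --pt "0 -6 7 0 0 0" --pt "0 -9 10 0 0 0" --pt "0 -11 14 0 0 0" --pt "0 -14 18 0 0 0"

```text
clock: 14.42
tcp_pos: [0.5584, -0.2982, 0.2208]
tcp_rot: [[-0.0, -0.0, 1.0], [0.002, 1.0, 0.0], [-1.0, 0.002, -0.0]]
wrist_force: [-0.8, 3.6, -5.8]
grip_width: 0.243
```

Emit:
play_rows --pt "0 -2 4 0 0 0" --pt "0 -3 9 0 0 0" --pt "0 -4 13 0 0 0" --pt "0 -5 18 0 0 0" --pt "0 -5 22 0 0 0"

```text
clock: 14.83
tcp_pos: [0.5809, -0.3031, 0.2208]
tcp_rot: [[-0.0, -0.0, 1.0], [0.003, 1.0, 0.0], [-1.0, 0.003, -0.0]]
wrist_force: [-1.4, 2.4, -5.2]
grip_width: 0.242
```

```bash
python3 arc.py 24 5 .581 -.248
```

```text
t 14.8333 ang -90.09 r 0.055 z 0.1669 F [-1.4  2.4 -5.2] tilt [[-0.0, -0.0, 1.0], [0.003, 1.0, 0.0]] w 0.24202429690368138
[[0, 0, 5, 0, 0, 0], [0, 1, 9, 0, 0, 0], [0, 2, 14, 0, 0, 0], [0, 3, 18, 0, 0, 0], [0, 5, 22, 0, 0, 0]]
[[0, 2, 4, 0, 0, 0], [0, 4, 8, 0, 0, 0], [0, 7, 12, 0, 0, 0], [0, 10, 15, 0, 0, 0], [0, 13, 19, 0, 0, 0]]
[[0, 4, 3, 0, 0, 0], [0, 7, 6, 0, 0, 0], [0, 11, 8, 0, 0, 0], [0, 15, 10, 0, 0, 0], [0, 20, 11, 0, 0, 0]]
[[0, 4, 1, 0, 0, 0], [0, 9, 2, 0, 0, 0], [0, 14, 3, 0, 0, 0], [0, 18, 3, 0, 0, 0], [0, 23, 2, 0, 0, 0]]
[[0, 5, -1, 0, 0, 0], [0, 9, -2, 0, 0, 0], [0, 13, -3, 0, 0, 0], [0, 18, -5, 0, 0, 0], [0, 22, -7, 0, 0, 0]]
rot fix [ 0.    -0.    -0.003]
```

Tracking is excellent with centre (.581, -.248); continuing.

Emit:
play_rows --pt "0 0 5 0 0 0" --pt "0 1 9 0 0 0" --pt "0 2 14 0 0 0" --pt "0 3 18 0 0 0" --pt "0 5 22 0 0 0"

```text
clock: 15.25
tcp_pos: [0.6034, -0.2984, 0.2208]
tcp_rot: [[-0.0, -0.0, 1.0], [0.002, 1.0, 0.0], [-1.0, 0.002, -0.0]]
wrist_force: [-1.8, -0.3, -6.0]
grip_width: 0.238
```

Emit:
play_rows --pt "0 2 4 0 0 0" --pt "0 4 8 0 0 0" --pt "0 7 12 0 0 0" --pt "0 10 15 0 0 0" --pt "0 13 19 0 0 0"

```text
clock: 15.67
tcp_pos: [0.6222, -0.2849, 0.2207]
tcp_rot: [[-0.001, -0.0, 1.0], [0.002, 1.0, 0.0], [-1.0, 0.002, -0.001]]
wrist_force: [-6.5, 3.6, -2.9]
grip_width: 0.242
```

Emit:
play_rows --pt "0 4 3 0 0 0" --pt "0 7 6 0 0 0" --pt "0 11 8 0 0 0" --pt "0 15 10 0 0 0" --pt "0 20 11 0 0 0"

```text
clock: 16.08
tcp_pos: [0.6335, -0.2651, 0.2208]
tcp_rot: [[-0.001, 0.0, 1.0], [0.001, 1.0, -0.0], [-1.0, 0.001, -0.001]]
wrist_force: [-2.6, -2.2, -7.1]
grip_width: 0.239
```

Emit:
play_rows --pt "0 4 1 0 0 0" --pt "0 9 2 0 0 0" --pt "0 14 3 0 0 0" --pt "0 18 3 0 0 0" --pt "0 23 2 0 0 0"

```text
clock: 16.5
tcp_pos: [0.6358, -0.2422, 0.2208]
tcp_rot: [[-0.0, 0.0, 1.0], [0.0, 1.0, -0.0], [-1.0, 0.0, -0.0]]
wrist_force: [-1.4, -2.0, -7.7]
grip_width: 0.237
```

Emit:
play_rows --pt "0 5 -1 0 0 0" --pt "0 9 -2 0 0 0" --pt "0 13 -3 0 0 0" --pt "0 18 -5 0 0 0" --pt "0 22 -7 0 0 0"

```text
clock: 16.92
tcp_pos: [0.6286, -0.2199, 0.2208]
tcp_rot: [[-0.0, 0.0, 1.0], [-0.0, 1.0, -0.0], [-1.0, -0.0, -0.0]]
wrist_force: [-2.7, -4.2, -6.6]
grip_width: 0.241
```

```bash
python3 arc.py 24 5 .581 -.248
```

```text
t 16.9167 ang 30.53 r 0.0553 z 0.1669 F [-2.7 -4.2 -6.6] tilt [[-0.0, 0.0, 1.0], [-0.0, 1.0, -0.0]] w 0.2409658921324156
[[0, 4, -3, 0, 0, 0], [0, 7, -6, 0, 0, 0], [0, 11, -9, 0, 0, 0], [0, 14, -12, 0, 0, 0], [0, 17, -16, 0, 0, 0]]
[[0, 3, -4, 0, 0, 0], [0, 5, -8, 0, 0, 0], [0, 7, -12, 0, 0, 0], [0, 8, -17, 0, 0, 0], [0, 9, -21, 0, 0, 0]]
[[0, 1, -5, 0, 0, 0], [0, 1, -9, 0, 0, 0], [0, 1, -14, 0, 0, 0], [0, 1, -18, 0, 0, 0], [0, 0, -23, 0, 0, 0]]
[[0, -1, -4, 0, 0, 0], [0, -3, -9, 0, 0, 0], [0, -5, -13, 0, 0, 0], [0, -7, -17, 0, 0, 0], [0, -10, -21, 0, 0, 0]]
[[0, -3, -4, 0, 0, 0], [0, -6, -7, 0, 0, 0], [0, -10, -10, 0, 0, 0], [0, -13, -13, 0, 0, 0], [0, -17, -15, 0, 0, 0]]
rot fix [-0. -0.  0.]
```

Emit:
play_rows --pt "0 4 -3 0 0 0" --pt "0 7 -6 0 0 0" --pt "0 11 -9 0 0 0" --pt "0 14 -12 0 0 0" --pt "0 17 -16 0 0 0"

```text
clock: 17.33
tcp_pos: [0.6125, -0.2027, 0.2208]
tcp_rot: [[0.0, 0.0, 1.0], [-0.0, 1.0, -0.0], [-1.0, -0.0, 0.0]]
wrist_force: [-0.0, -3.4, -7.7]
grip_width: 0.243
```

Emit:
play_rows --pt "0 3 -4 0 0 0" --pt "0 5 -8 0 0 0" --pt "0 7 -12 0 0 0" --pt "0 8 -17 0 0 0" --pt "0 9 -21 0 0 0"

```text
clock: 17.75
tcp_pos: [0.5912, -0.1937, 0.2208]
tcp_rot: [[0.001, 0.0, 1.0], [-0.001, 1.0, -0.0], [-1.0, -0.001, 0.001]]
wrist_force: [0.5, -5.2, -11.0]
grip_width: 0.243
```

Emit:
play_rows --pt "0 1 -5 0 0 0" --pt "0 1 -9 0 0 0" --pt "0 1 -14 0 0 0" --pt "0 1 -18 0 0 0" --pt "0 0 -23 0 0 0"

```text
clock: 18.17
tcp_pos: [0.5685, -0.1941, 0.2208]
tcp_rot: [[0.003, 0.001, 1.0], [-0.002, 1.0, -0.001], [-1.0, -0.002, 0.003]]
wrist_force: [4.0, -5.1, -12.9]
grip_width: 0.238
```

Emit:
play_rows --pt "0 -1 -4 0 0 0" --pt "0 -3 -9 0 0 0" --pt "0 -5 -13 0 0 0" --pt "0 -7 -17 0 0 0" --pt "0 -10 -21 0 0 0"

```text
clock: 18.58
tcp_pos: [0.5478, -0.2038, 0.2208]
tcp_rot: [[0.004, 0.001, 1.0], [-0.001, 1.0, -0.001], [-1.0, -0.001, 0.004]]
wrist_force: [3.9, -2.5, -11.5]
grip_width: 0.243
```

Emit:
play_rows --pt "0 -3 -4 0 0 0" --pt "0 -6 -7 0 0 0" --pt "0 -10 -10 0 0 0" --pt "0 -13 -13 0 0 0" --pt "0 -17 -15 0 0 0"

```text
clock: 19.0
tcp_pos: [0.5331, -0.2203, 0.2208]
tcp_rot: [[0.006, 0.0, 1.0], [-0.0, 1.0, -0.0], [-1.0, -0.0, 0.006]]
wrist_force: [4.9, 0.1, -11.4]
grip_width: 0.241
```

```bash
python3 arc.py 24 5 .581 -.248
```

```text
t 19.0 ang 149.87 r 0.0551 z 0.1669 F [  4.9   0.1 -11.4] tilt [[0.006, 0.0, 1.0], [-0.0, 1.0, -0.0]] w 0.24093234334028862
[[0, -4, -2, 0, 0, 0], [0, -8, -4, 0, 0, 0], [0, -13, -5, 0, 0, 0], [0, -17, -6, 0, 0, 0], [0, -22, -7, 0, 0, 0]]
[[0, -5, 0, 0, 0, 0], [0, -9, 0, 0, 0, 0], [0, -14, 0, 0, 0, 0], [0, -18, 1, 0, 0, 0], [0, -23, 2, 0, 0, 0]]
[[0, -4, 2, 0, 0, 0], [0, -8, 4, 0, 0, 0], [0, -12, 6, 0, 0, 0], [0, -16, 8, 0, 0, 0], [0, -20, 11, 0, 0, 0]]
[[0, -3, 3, 0, 0, 0], [0, -6, 7, 0, 0, 0], [0, -9, 10, 0, 0, 0], [0, -11, 14, 0, 0, 0], [0, -13, 18, 0, 0, 0]]
[[0, -2, 4, 0, 0, 0], [0, -3, 9, 0, 0, 0], [0, -4, 13, 0, 0, 0], [0, -5, 18, 0, 0, 0], [0, -5, 22, 0, 0, 0]]
rot fix [-0.     0.006  0.   ]
```

Emit:
play_rows --pt "0 -4 -2 0 0.003 0" --pt "0 -8 -4 0 0.006 0" --pt "0 -13 -5 0 0.006 0" --pt "0 -17 -6 0 0.006 0" --pt "0 -22 -7 0 0.006 0"

```text
clock: 19.42
tcp_pos: [0.5263, -0.2418, 0.2208]
tcp_rot: [[0.001, 0.0, 1.0], [0.001, 1.0, -0.0], [-1.0, 0.001, 0.001]]
wrist_force: [5.9, 1.5, -11.0]
grip_width: 0.239
```

Emit:
play_rows --pt "0 -5 0 0 0 0" --pt "0 -9 0 0 0 0" --pt "0 -14 0 0 0 0" --pt "0 -18 1 0 0 0" --pt "0 -23 2 0 0 0"

```text
clock: 19.83
tcp_pos: [0.5284, -0.2646, 0.2208]
tcp_rot: [[0.001, 0.0, 1.0], [0.002, 1.0, -0.0], [-1.0, 0.002, 0.001]]
wrist_force: [5.6, 4.1, -9.2]
grip_width: 0.24
```

Emit:
play_rows --pt "0 -4 2 0 0 0" --pt "0 -8 4 0 0 0" --pt "0 -12 6 0 0 0" --pt "0 -16 8 0 0 0" --pt "0 -20 11 0 0 0"

```text
clock: 20.25
tcp_pos: [0.5397, -0.2845, 0.2208]
tcp_rot: [[0.001, 0.0, 1.0], [0.003, 1.0, -0.0], [-1.0, 0.003, 0.001]]
wrist_force: [2.4, 5.2, -6.4]
grip_width: 0.241
```

Emit:
play_rows --pt "0 -3 3 0 0 0" --pt "0 -6 7 0 0 0" --pt "0 -9 10 0 0 0" --pt "0 -11 14 0 0 0" --pt "0 -13 18 0 0 0"

```text
clock: 20.67
tcp_pos: [0.5578, -0.2979, 0.2207]
tcp_rot: [[0.0, 0.0, 1.0], [0.003, 1.0, -0.0], [-1.0, 0.003, 0.0]]
wrist_force: [-1.3, 2.4, -5.7]
grip_width: 0.24
```

Emit:
play_rows --pt "0 -2 4 0 0 0" --pt "0 -3 9 0 0 0" --pt "0 -4 13 0 0 0" --pt "0 -5 18 0 0 0" --pt "0 -5 22 0 0 0"

```text
clock: 21.08
tcp_pos: [0.5802, -0.3031, 0.2208]
tcp_rot: [[0.0, 0.0, 1.0], [0.002, 1.0, -0.0], [-1.0, 0.002, 0.0]]
wrist_force: [-2.5, 1.9, -4.9]
grip_width: 0.236
```

```bash
python3 arc.py 24 5 .581 -.248
```

```text
t 21.0833 ang -90.86 r 0.055 z 0.1669 F [-2.5  1.9 -4.9] tilt [[0.0, 0.0, 1.0], [0.002, 1.0, -0.0]] w 0.23603003720087612
[[0, 0, 5, 0, 0, 0], [0, 1, 9, 0, 0, 0], [0, 2, 14, 0, 0, 0], [0, 3, 18, 0, 0, 0], [0, 4, 22, 0, 0, 0]]
[[0, 2, 4, 0, 0, 0], [0, 4, 8, 0, 0, 0], [0, 7, 12, 0, 0, 0], [0, 10, 15, 0, 0, 0], [0, 13, 19, 0, 0, 0]]
[[0, 4, 3, 0, 0, 0], [0, 7, 6, 0, 0, 0], [0, 11, 8, 0, 0, 0], [0, 15, 10, 0, 0, 0], [0, 20, 12, 0, 0, 0]]
[[0, 4, 1, 0, 0, 0], [0, 9, 2, 0, 0, 0], [0, 14, 3, 0, 0, 0], [0, 18, 3, 0, 0, 0], [0, 23, 3, 0, 0, 0]]
[[0, 5, -1, 0, 0, 0], [0, 9, -2, 0, 0, 0], [0, 13, -3, 0, 0, 0], [0, 18, -5, 0, 0, 0], [0, 22, -7, 0, 0, 0]]
rot fix [-0.     0.    -0.002]
```

One full turn passed (at t=19.4); now in the second.

Emit:
play_rows --pt "0 0 5 0 0 0" --pt "0 1 9 0 0 0" --pt "0 2 14 0 0 0" --pt "0 3 18 0 0 0" --pt "0 4 22 0 0 0"

```text
clock: 21.5
tcp_pos: [0.6024, -0.2989, 0.2208]
tcp_rot: [[-0.0, 0.0, 1.0], [0.003, 1.0, -0.0], [-1.0, 0.003, -0.0]]
wrist_force: [-4.3, 3.9, -2.7]
grip_width: 0.242
```

Emit:
play_rows --pt "0 2 4 0 0 0" --pt "0 4 8 0 0 0" --pt "0 7 12 0 0 0" --pt "0 10 15 0 0 0" --pt "0 13 19 0 0 0"

```text
clock: 21.92
tcp_pos: [0.6214, -0.2858, 0.2208]
tcp_rot: [[-0.001, 0.0, 1.0], [0.003, 1.0, -0.0], [-1.0, 0.003, -0.001]]
wrist_force: [-6.5, 2.7, -3.8]
grip_width: 0.244
```

Emit:
play_rows --pt "0 4 3 0 0 0" --pt "0 7 6 0 0 0" --pt "0 11 8 0 0 0" --pt "0 15 10 0 0 0" --pt "0 20 11 0 0 0"

```text
clock: 22.33
tcp_pos: [0.633, -0.2661, 0.2208]
tcp_rot: [[0.0, 0.001, 1.0], [0.001, 1.0, -0.001], [-1.0, 0.001, 0.0]]
wrist_force: [-1.1, -2.6, -7.2]
grip_width: 0.242
```

Emit:
play_rows --pt "0 4 1 0 0 0" --pt "0 9 2 0 0 0" --pt "0 14 3 0 0 0" --pt "0 18 3 0 0 0" --pt "0 23 2 0 0 0"

```text
clock: 22.75
tcp_pos: [0.6357, -0.243, 0.2208]
tcp_rot: [[0.002, 0.001, 1.0], [0.001, 1.0, -0.001], [-1.0, 0.001, 0.002]]
wrist_force: [2.2, -1.9, -8.9]
grip_width: 0.237
```

Emit:
play_rows --pt "0 5 -1 0 0 0" --pt "0 9 -2 0 0 0" --pt "0 13 -3 0 0 0" --pt "0 18 -5 0 0 0" --pt "0 22 -7 0 0 0"

```text
clock: 23.17
tcp_pos: [0.6287, -0.2205, 0.2208]
tcp_rot: [[0.002, 0.0, 1.0], [0.001, 1.0, -0.0], [-1.0, 0.001, 0.002]]
wrist_force: [-0.5, -3.6, -8.4]
grip_width: 0.244
```

```bash
python3 arc.py 24 5 .581 -.248
```

```text
t 23.1667 ang 29.98 r 0.0552 z 0.1669 F [-0.5 -3.6 -8.4] tilt [[0.002, 0.0, 1.0], [0.001, 1.0, -0.0]] w 0.2439563335314124
[[0, 4, -3, 0, 0, 0], [0, 7, -5, 0, 0, 0], [0, 11, -8, 0, 0, 0], [0, 14, -12, 0, 0, 0], [0, 17, -15, 0, 0, 0]]
[[0, 3, -4, 0, 0, 0], [0, 5, -8, 0, 0, 0], [0, 7, -12, 0, 0, 0], [0, 8, -16, 0, 0, 0], [0, 9, -21, 0, 0, 0]]
[[0, 1, -5, 0, 0, 0], [0, 1, -9, 0, 0, 0], [0, 1, -14, 0, 0, 0], [0, 1, -18, 0, 0, 0], [0, 0, -23, 0, 0, 0]]
[[0, -1, -4, 0, 0, 0], [0, -3, -9, 0, 0, 0], [0, -5, -13, 0, 0, 0], [0, -7, -17, 0, 0, 0], [0, -9, -21, 0, 0, 0]]
[[0, -3, -4, 0, 0, 0], [0, -6, -7, 0, 0, 0], [0, -9, -10, 0, 0, 0], [0, -13, -13, 0, 0, 0], [0, -17, -15, 0, 0, 0]]
rot fix [-0.     0.002 -0.001]
```

Emit:
play_rows --pt "0 4 -3 0 0 0" --pt "0 7 -6 0 0 0" --pt "0 11 -9 0 0 0" --pt "0 14 -12 0 0 0" --pt "0 17 -15 0 0 0"

```text
clock: 23.58
tcp_pos: [0.6132, -0.2033, 0.2208]
tcp_rot: [[0.002, 0.0, 1.0], [0.0, 1.0, -0.0], [-1.0, 0.0, 0.002]]
wrist_force: [0.6, -3.8, -8.1]
grip_width: 0.241
```

Emit:
play_rows --pt "0 3 -4 0 0 0" --pt "0 5 -8 0 0 0" --pt "0 7 -12 0 0 0" --pt "0 8 -17 0 0 0" --pt "0 9 -21 0 0 0"

```text
clock: 24.0
tcp_pos: [0.5918, -0.194, 0.2208]
tcp_rot: [[0.002, 0.0, 1.0], [0.0, 1.0, -0.0], [-1.0, 0.0, 0.002]]
wrist_force: [2.0, -2.5, -8.4]
grip_width: 0.238
```

Emit:
play_rows --pt "0 1 -5 0 0 0" --pt "0 1 -9 0 0 0" --pt "0 1 -14 0 0 0" --pt "0 1 -18 0 0 0" --pt "0 0 -23 0 0 0"

```text
clock: 24.42
tcp_pos: [0.5687, -0.1942, 0.2208]
tcp_rot: [[0.003, 0.001, 1.0], [0.0, 1.0, -0.001], [-1.0, 0.0, 0.003]]
wrist_force: [2.8, -4.0, -9.3]
grip_width: 0.245
```

Emit:
play_rows --pt "0 -1 -4 0 0 0" --pt "0 -3 -9 0 0 0" --pt "0 -5 -13 0 0 0" --pt "0 -7 -17 0 0 0" --pt "0 -10 -21 0 0 0"

```text
clock: 24.83
tcp_pos: [0.5475, -0.2042, 0.2208]
tcp_rot: [[0.004, 0.0, 1.0], [0.0, 1.0, -0.0], [-1.0, 0.0, 0.004]]
wrist_force: [4.4, -2.1, -9.6]
grip_width: 0.241
```

```bash
python3 arc.py 24 2 .581 -.248
```

```text
t 24.8333 ang 127.18 r 0.0551 z 0.1669 F [ 4.4 -2.1 -9.6] tilt [[0.004, 0.0, 1.0], [0.0, 1.0, -0.0]] w 0.24068308919819048
[[0, -3, -4, 0, 0, 0], [0, -6, -7, 0, 0, 0], [0, -10, -10, 0, 0, 0], [0, -13, -13, 0, 0, 0], [0, -17, -15, 0, 0, 0]]
[[0, -4, -2, 0, 0, 0], [0, -8, -4, 0, 0, 0], [0, -13, -5, 0, 0, 0], [0, -17, -6, 0, 0, 0], [0, -22, -7, 0, 0, 0]]
rot fix [-0.     0.004 -0.   ]
```

Emit:
play_rows --pt "0 -3 -4 0 0.002 0" --pt "0 -6 -7 0 0.004 0" --pt "0 -10 -10 0 0.004 0" --pt "0 -13 -13 0 0.004 0" --pt "0 -17 -15 0 0.004 0"

```text
clock: 25.25
tcp_pos: [0.5329, -0.2212, 0.2208]
tcp_rot: [[0.001, 0.001, 1.0], [0.001, 1.0, -0.001], [-1.0, 0.001, 0.001]]
wrist_force: [6.5, -0.7, -11.2]
grip_width: 0.242
```

Emit:
play_rows --pt "0 -4 -2 0 0 0" --pt "0 -8 -4 0 0 0" --pt "0 -12 -5 0 0 0" --pt "0 -16 -6 0 0 0" --pt "0 -18 -6 0 0 0"

```text
clock: 25.67
tcp_pos: [0.5267, -0.2388, 0.2208]
tcp_rot: [[0.002, 0.001, 1.0], [0.002, 1.0, -0.001], [-1.0, 0.002, 0.002]]
wrist_force: [3.2, 2.1, -8.9]
grip_width: 0.239
```

Run:
```python
from h import *
s=manip.get_state();R=s['tcp_rot'];g=s['tcp_pos']+R[:,0]*manip.grip_point_offset
print(s['clock'],g.round(5),R.round(4)[:,0],s['wrist_force'].round(1),s['joint_velocities'].round(3))
```

```text
25.6667 [ 0.52681 -0.23864  0.16688] [ 0.0015  0.0025 -1.    ] [ 3.2  2.1 -8.9] [-0.03   0.015 -0.025 -0.002  0.02  -0.028]
```

Emit:
play_rows --pt "0 -1 0 0 0 0" --pt "0 -2 0 0 0 0" --pt "0 -3 0 0 0 0" --pt "0 -3.7 0 0 0 0" --pt "0 -3.7 0 0 0 0"

```text
clock: 26.08
tcp_pos: [0.5264, -0.2423, 0.2208]
tcp_rot: [[0.001, 0.001, 1.0], [0.003, 1.0, -0.001], [-1.0, 0.003, 0.001]]
wrist_force: [0.6, 1.3, -7.9]
grip_width: 0.244
```

Emit:
play_rows --pt "0 0 0 0 0 0" --pt "0 0 0 0 0 0" --pt "0 0 0 0 0 0" --pt "0 0 0 0 0 0" --pt "0 0 0 0 0 0"

```text
clock: 26.5
tcp_pos: [0.5264, -0.2423, 0.2208]
tcp_rot: [[0.001, 0.001, 1.0], [0.003, 1.0, -0.001], [-1.0, 0.003, 0.001]]
wrist_force: [1.5, 0.6, -8.6]
grip_width: 0.24
```

Run:
```python
from h import *
s=manip.get_state();R=s['tcp_rot'];g=s['tcp_pos']+R[:,0]*manip.grip_point_offset
print(s['clock'],g.round(5),R.round(4)[:,0],s['wrist_force'].round(1),s['joint_velocities'].round(4),s['grip_width'])
o=np.zeros((420,800,3),np.uint8)
im,d=manip.grab_frame("top");o[:400,:400]=cv2.resize(im[140:240,325:425,::-1],(400,400))
im,d=manip.grab_frame("side");o[:420,400:800]=cv2.resize(im[110:215,215:315,::-1],(400,420))
cv2.imwrite("pics/c4.png",o)
```

```text
26.5 [ 0.52639 -0.24211  0.16691] [ 6.0e-04  2.8e-03 -1.0e+00] [ 1.5  0.6 -8.6] [-0.0011  0.0001  0.0018  0.0005  0.0013 -0.0003] 0.24041519755613122
```

View pics/c4.png

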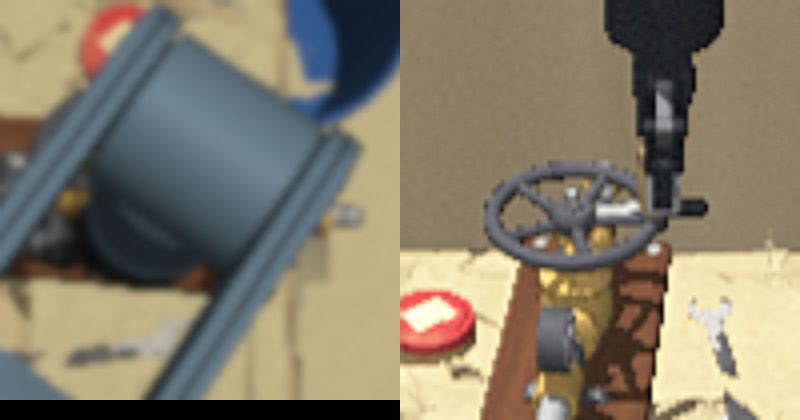

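```bash
python3 -c "
from plant import manip
print(manip.close_job()); s=manip.get_state(); print(s['clock'],s['tcp_pos'],s['wrist_force'],s['grip_width'])"
```

```text
the job is handed in; nothing more can be done
None
the job is handed in; nothing more can be done
```

The valve is set two full turns open from its stop, and the arm is still holding the handle there; I handed the job in at about 26.6 s of the 64 s allowed.

- **Closing:** I gripped the handle at about 1.18 turns open and wound it clockwise to the stop. There the handle stood still while the push rose to about 12 N. The stop lies at 173.8°, and the board's -x direction seen in the pictures is about 174°.
- **Backing off:** I then wound it counter-clockwise two turns, following the handle's angle throughout. The grip point ended at y = -0.2421 m, against -0.2420 to -0.2424 m at the stop, which is well under 1° off.
- **Last check before hand-in:** The arm was at rest, sideways force was below 2 N, and there was a steady vertical wrist reading of about -9 N from the grip. The grip was firm on the handle. The last pictures show the lever shut. The spanner and tin look unmoved. The calipers were outside the last pictures, and the arm did not go down near them.
- **One disagreement:** The circle the grip point followed was centred about 5 mm in x from the hub I measured in the pictures. I put this down to the handle sitting off-centre between the pads. The setting itself rests on returning to the stop position, so this does not affect it.

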